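Flip open the larder caddy

TASK

First push the little clip-top jar that stands in front of the square caddy sideways along the worktop, to either side, until no part of it is in front of the caddy; keep it upright and do not lift it. Then put a fingertip under the front lip of the caddy's lid and flip the lid up and over, past upright, so that it rests open by itself. Do not grip or force the lid, leave the lower, wider tin shut, and leave everything else standing where it is.

Things in the scene. Friction and masses are not known exactly. Their poses are not given: they have to be found in the camera images.
- caddy: the square caddy, a white metal box fixed to the worktop, 110 mm deep (its x), 130 mm wide (its y), 90 mm high, with a light wooden lid on top; origin at the centre of its underside; its front, with the lid's lip, looks along its own -x, towards the robot; z up. Its yaw is within 0.35 rad of the robot's axes. It and the wide tin may stand either way round, left or right
- caddy_lid (a joint): angle of the caddy's lid, rad: 0 shut, 1.57 upright, 1.95 at its open stop. The lid is a 12 mm thick board, 110 x 130 mm, about 0.18 kg, on a free hinge without spring; it falls shut below about 1.45 and falls open by itself beyond
- caddy_hinge (a point): fixed point on the caddy: the middle of the lid's hinge line, which runs along the caddy's y at the top of its rear wall, 90.5 mm above the worktop, level with the underside of the lid
- caddy_lid_lip (a point): point on the lid: middle of the lower front edge of the lip. The lip is a tongue 90 mm wide and 8 mm thick, its underside level with the lid's, that overhangs the caddy's front by 22 mm; so this point is 132 mm from the hinge line, and the space below it is free
- jar_mid (a point): little clip-top glass jar with a steel cap and pale contents, 60 mm in diameter, 58 mm high, about 0.25 kg, loose; it stands upright, its axis 53 to 68 mm before the front edge of the caddy's lip; the point is on its axis, half-way up (29 mm)
- jar: the same little jar, origin at the centre of its underside
- tin: the wide tin, same make as the caddy but lower and wider: 110 mm deep (its x), 180 mm wide (its y), 55 mm high, fixed; to be left shut; origin at the centre of its underside, front along its own -x
- tin_lid (a joint): angle of the wide tin's lid, rad: 0 shut; leave it so
- spice_mid (a point): spice jar, 42 mm in diameter, 95 mm high, between the two tins; loose, only to be left alone; the point is on its axis, half-way up
- fishcan_mid (a point): flat food can, 72 mm in diameter, 45 mm high, in front of the wide tin; loose, only to be left alone; the point is on its axis, half-way up
- mill_mid (a point): turned wooden pepper mill, 52 mm in diameter, 145 mm high, behind the spice jar; loose, only to be left alone; the point is on its axis, half-way up
- mug_mid (a point): white mug, 80 mm in diameter, 85 mm high, with a handle, off to the right; loose, only to be left alone; the point is on its axis, half-way up
- bowl_mid (a point): white bowl, 110 mm in diameter, 50 mm high, off to the left; loose, only to be left alone; the point is on its axis, half-way up
- beans_mid (a point): tall food can, 74 mm in diameter, 105 mm high, at the back right; loose, only to be left alone; the point is on its axis, half-way up
- pulses_mid (a point): big clip-top jar, 70 mm in diameter, 110 mm high, at the back left; loose, only to be left alone; the point is on its axis, half-way up
Mind the look-alikes: they are no part of the job. Leave any blue or yellow look-alike of the jar alone.

How it is judged:
By the outcome, as a careful person would: the job done as asked, in the order asked, and still so for the second after the job is handed in, with the robot touching nothing.
It also fails if it takes over 56 s, if anything falls off the work surface, if the arm or the gripper's body presses on something with over 40 N, if the wrist force passes 120 N, or if a joint passes its speed limit or range.

ROBOT

A 6-joint arm with a two-finger parallel gripper is mounted at the origin on the work surface. World frame = base frame: x ahead of the robot, y to its left, z up, the work surface at z = 0. Lengths are in mm, angles in rad, forces in N, time in s.
With the tool pointing down it reaches from about 350 to 875 mm from the base axis. Payload 4.2 kg.
Tool frame: the origin (TCP) lies at the very end of the fingers, on their centre line; the grasp point (between the pads) lies 19 mm behind it; z points along the fingers, y is the line along which they close (so a half turn about z gives the same grasp; the last joint's range is limited). The gripper opens to 85 mm and grips with 20 to 120 N. Pads are 22 mm wide; open, the fingers measure 114 mm over their backs; the gripper's body (76 mm by 85 mm) begins 54 mm behind the grasp point. The pads swing forward as they close: fully open they stand 13 mm farther back than shut.
Start: joints at [1.537, 0.385, 0.008, 0, -1.194, -0.259], TCP at [180.364, 598.388, 231.312] pointing down, gripper open.
Joint ranges: [-3.14, 3.14], [-1.21, 2.06], [-1.07, 1.41], [-3.16, 2.05], [-2.99, -0.16], [-3.1, 3.1]. Speed limits (rad/s): [2.79, 2.79, 3.14, 3.14, 3.14, 3.14].

INTERFACE

Orientations are given as a unit quaternion [x, y, z, w].
In Python, from bench import arm gives the robot as it stands. The module is installed in compiled form; this text tells all that it offers.
- The arm moves only by the tool drive_tool, never from a script. Its argument "targets" is a list of rows, each a list of 5 numbers: the closure, from -1 (fully open) to 1 (shut), then the shift along the tool's x, y, z in mm, then the turn about the tool's z in degrees. In form: [[grip, tx, ty, tz, roll], ...]. A call has 1 to 12 rows; each row is the pose to reach, as a shift and turn from the pose commanded when the call began, along the tool's axes at that moment; what a row does not reach only later rows make up. A row lasts 1/10 s, in which the tool goes at most 50 mm and 8.59 degrees, less where a joint would pass 70% of its speed; a pose out of reach is approached as far as the arm can. A call with a gripper value outside its range is refused whole. The fingers move at their own pace and stop on an object; the grip force is fixed at half the most. Time passes only in rows, so rows that repeat a pose let the fingers close. It gives the time, the measured TCP pose, the force, the opening and the grip force at its end, in the units of the state.
- arm.read_state(): the state, without advancing time (a new reading comes with each control period).
- arm.get_image(name): name is "scene" or "top" or "wrist"; returns the picture (400x640x3 uint8, blue, green, red); there is no depth.
- arm.camera_params(name): a dict with "fov_y" (degrees; the focal length in pixels is half the picture's height over the tangent of half this angle, whatever the lens; pixels are square), "cx", "cy" (the principal point, pixels), "rvec" (rotation vector, rad) and "tvec" (3), from world to camera coordinates, as OpenCV has them; the wrist camera has in their place "tool_from_camera" (4x4, takes a point from camera to tool coordinates, whose origin is the TCP and whose axes are the flange's). Camera axes: x right, y down, z forward; pixel columns grow to the right and rows downward; lengths in mm; the calibration is good to about 2 mm. The wrist camera is an equidistant fisheye: a pixel r from the principal point sees the ray r / f radians off the axis. A picture is of the moment at which its call begins: read the wrist's pose just before it. camera_params takes no time and is no camera call.
- arm.job_done(): hands the job in; it is judged then, once.
The state is a dict: "clock": time; "joints": joint angles; "joint_vel": joint speeds; "joint_efforts": joint torques, N m; "position": TCP position; "ee_rot": TCP orientation; "contact_force": force on the tool from outside, world axes, zero at the start; "wrist_torque": the same for the moment, N m; "gripper_width": finger opening in mm; "grasp_force": force on a finger pad.
Only numpy, scipy, OpenCV 4.12 (cv2) and the standard library are available. Lean on these libraries where they do the work, as an engineer would, in place of code of your own. Each camera call takes 0.05 s, during which the arm holds its last target. There are 200 camera calls.

## Working session

There is one attempt and no reset: what is moved stays moved. The work goes in short steps, Python scripts to look and compute and a tool call to move; the robot and the scene stay as the last step left them, time stands still between calls to the robot, and variables do not carry over. Pictures are saved under pics/ and viewed, at most 13 in all, crops included, and the job is handed in when it is done.

Besides the shell and the picture viewer there is one more tool, called as a command line: name --pt "numbers of a row" for each row, then --argument value for the rest. drive_tool: Moves the arm, as the interface text tells. Its arguments: {"type":"object","properties":{"targets":{"type":"array","items":{"type":"array","items":{"type":"number"}}}},"required":["targets"]}

```bash
mkdir -p pics; python3 - <<'E'
from bench import arm
import cv2
print(arm.read_state())
for n in("scene","top"):
    cv2.imwrite(f"pics/{n}0.png",arm.get_image(n)); print(n,arm.camera_params(n))
print(arm.camera_params("wrist"))
E
```

```text
{'clock': 0.0, 'joints': array([ 1.53661686e+00,  3.85579767e-01,  6.60494573e-03, -5.21961081e-04,
       -1.19401335e+00, -2.58592031e-01]), 'joint_vel': array([ 0.00029961,  0.0009523 ,  0.00133059,  0.00017966, -0.00123169,
       -0.00103061]), 'joint_efforts': array([-5.04876625e-04, -3.92288053e+01,  1.88398844e+01,  4.18613479e+00,
       -4.64748373e-03,  7.47588871e-06]), 'position': array([180.19047195, 597.83598973, 230.19600818]), 'ee_rot': array([ 9.89290053e-01, -1.45958665e-01, -1.18331626e-04,  1.11618820e-03]), 'contact_force': array([ 0.43503934, -0.70273274, -0.14744402]), 'wrist_torque': array([-0.0321759 ,  0.00013031, -0.00946811]), 'grasp_force': 0.0, 'gripper_width': 85.49941135398927}
scene {'fov_y': 42.45781333509857, 'cx': 316.0607240218326, 'cy': 205.22501478916263, 'rvec': array([ 1.8795967 ,  1.48206192, -0.70115947]), 'tvec': array([-110.25411485, -239.33331147, 2013.64510035])}
top {'fov_y': 55.00465826433517, 'cx': 322.3115374577118, 'cy': 193.98244312442247, 'rvec': array([ 2.16759237, -2.01855601,  0.22740981]), 'tvec': array([ -15.26360718,  505.80214537, 1199.01112194])}
{'fov_y': 65.70646984690485, 'cx': 320.6016776203283, 'cy': 195.43775598929662, 'tool_from_camera': array([[ 2.52648759e-04, -9.56034350e-01, -2.93254594e-01,
         7.38591889e+01],
       [ 9.99999853e-01,  1.00640562e-04,  5.33437125e-04,
        -1.82910700e-01],
       [-4.80470909e-04, -2.93254685e-01,  9.56034235e-01,
        -1.43345951e+02],
       [ 0.00000000e+00,  0.00000000e+00,  0.00000000e+00,
         1.00000000e+00]])}
```

View pics/scene0.png

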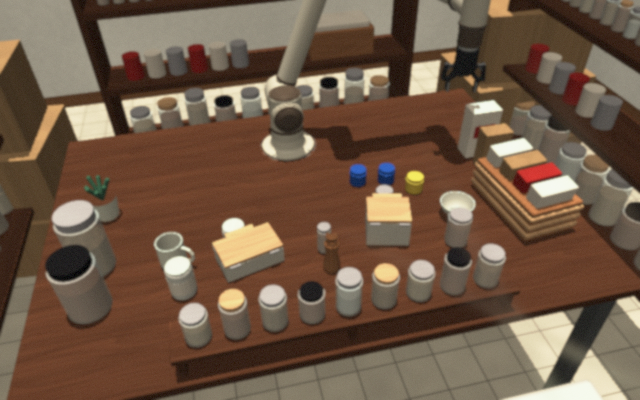

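View pics/top0.png

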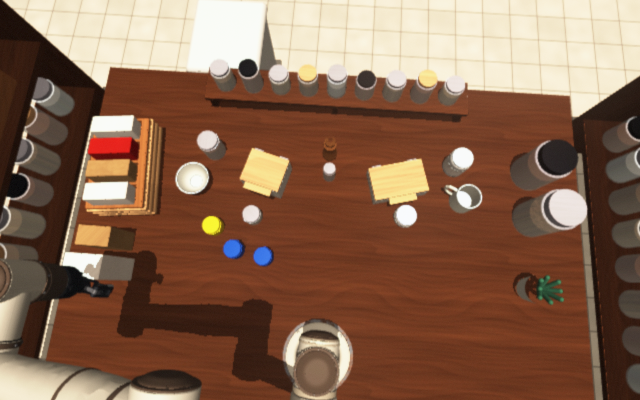

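The top view shows the caddy at (265,172), the jar at (251,214), the yellow look-alike at (211,225) and blue ones at (233,248) and (262,256). The tin is at (398,180). The free side for the jar is to the right (-y). Next I measure.

```bash
cat > h.py <<'E'
import numpy as np, cv2
from scipy.spatial.transform import Rotation as R
from bench import arm
def ray(n,uv):
    p=arm.camera_params(n); f=200/np.tan(np.radians(p['fov_y']/2))
    M=R.from_rotvec(p['rvec']).as_matrix()
    d=np.array([(uv[0]-p['cx'])/f,(uv[1]-p['cy'])/f,1.])
    return -M.T@p['tvec'], M.T@d
def onz(n,uv,z):
    c,d=ray(n,uv); return c+d*(z-c[2])/d[2]
E
python3 - <<'E'
from h import *
im=cv2.imread("pics/top0.png"); hsv=cv2.cvtColor(im,cv2.COLOR_BGR2HSV)
def blobs(m,z,name,box):
    x0,y0,x1,y1=box; k=np.zeros_like(m);k[y0:y1,x0:x1]=m[y0:y1,x0:x1]
    for c in cv2.findContours(k,cv2.RETR_EXTERNAL,cv2.CHAIN_APPROX_NONE)[0]:
        if cv2.contourArea(c)<60: continue
        (u,v),r=cv2.minEnclosingCircle(c)
        mo=cv2.moments(c);u,v=mo['m10']/mo['m00'],mo['m01']/mo['m00']
        print(name,(round(u,1),round(v,1)),round(r,1),onz("top",(u,v),z)[:2].round(1))
    return k
white=cv2.inRange(hsv,(0,0,120),(180,70,255))
blobs(white,58,"jar",(235,200,270,228))
blobs(cv2.inRange(hsv,(100,120,80),(130,255,255)),58,"blue",(200,200,300,280))
blobs(cv2.inRange(hsv,(22,150,120),(35,255,255)),58,"yel",(190,200,240,250))
wood=cv2.inRange(hsv,(15,60,130),(30,160,255))
for nm,box,z in(("caddy",(235,140,300,205),102),("tin",(360,150,440,210),67)):
    k=blobs(wood,z,nm,box)
    c=max(cv2.findContours(k,0,1)[0],key=cv2.contourArea)
    pts=np.array([onz("top",q[0],z)[:2] for q in cv2.findContours(k,0,cv2.CHAIN_APPROX_NONE)[0][0]] if 0 else [onz("top",q[0],z)[:2] for q in c],np.float32)
    # lid body without lip: open with big kernel
    o=cv2.morphologyEx(k,cv2.MORPH_OPEN,np.ones((3,3)))
    h=cv2.convexHull(c); ap=cv2.approxPolyDP(c,2.5,True)
    print([(tuple(q[0]),onz("top",q[0],z)[:2].round(0).tolist()) for q in ap], cv2.minAreaRect(pts))
blobs(white,95,"spice",(318,158,342,182)); blobs(white,45,"fish",(385,200,425,230))
a=cv2.resize(im[130:280,180:440],None,fx=3,fy=3,interpolation=cv2.INTER_CUBIC);cv2.imwrite("pics/crop0.png",a)
E
```

```text
jar (251.0, 213.9) 9.7 [423.3 246.4]
blue (262.7, 255.8) 9.7 [292.3 194.2]
blue (232.6, 248.5) 9.9 [308.5 292. ]
yel (211.5, 225.0) 10.1 [378.3 369.2]
caddy (263.4, 172.0) 26.4 [554.3 213.2]
[((np.int32(251), np.int32(148)), [632.0, 262.0]), ((np.int32(240), np.int32(176)), [536.0, 286.0]), ((np.int32(244), np.int32(181)), [520.0, 272.0]), ((np.int32(243), np.int32(187)), [500.0, 272.0]), ((np.int32(265), np.int32(195)), [479.0, 200.0]), ((np.int32(276), np.int32(192)), [492.0, 166.0]), ((np.int32(288), np.int32(160)), [600.0, 138.0])] ((552.5750732421875, 214.09385681152344), (134.57760620117188, 135.037109375), 74.89063262939453)
tin (398.2, 181.1) 32.0 [ 564.3 -224.1]
[((np.int32(421), np.int32(159)), [645.0, -297.0]), ((np.int32(368), np.int32(168)), [602.0, -124.0]), ((np.int32(374), np.int32(199)), [499.0, -148.0]), ((np.int32(387), np.int32(198)), [505.0, -189.0]), ((np.int32(393), np.int32(204)), [487.0, -209.0]), ((np.int32(416), np.int32(199)), [508.0, -283.0]), ((np.int32(417), np.int32(192)), [532.0, -286.0]), ((np.int32(428), np.int32(190)), [541.0, -321.0])] ((561.010986328125, -225.39129638671875), (135.4739532470703, 182.7839813232422), 15.051168441772461)
spice (329.0, 168.9) 6.5 [581.5   4.4]
fish (405.2, 215.5) 11.6 [ 456.  -253.8]
```

View pics/crop0.png

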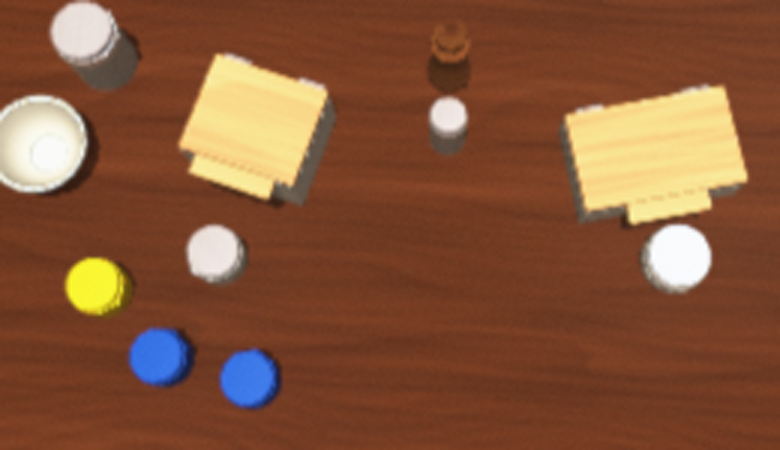

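The jar stands about at the lip's middle (caddy y -2 mm), the caddy yaw is about -14.8°, and the lip's front middle is near (489,231). I go behind the jar with the fingers about 30 mm apart, so that the jar nests between them.

drive_tool --pt "0.3 332 207 0 88" --pt "0.3 332 207 0 88" --pt "0.3 332 207 0 88" --pt "0.3 332 207 0 88" --pt "0.3 332 207 0 88" --pt "0.3 332 207 0 88" --pt "0.3 332 207 0 88" --pt "0.3 332 207 0 88" --pt "0.3 332 207 0 88" --pt "0.3 332 207 0 88" --pt "0.3 332 207 0 88" --pt "0.3 332 207 0 88"

```text
clock: 1.3
position: [438.4, 304.0, 230.9]
ee_rot: [-0.61, 0.792, -0.0, -0.0]
contact_force: [1.2, -0.0, 0.4]
gripper_width: 29.7
grasp_force: 0.0
```

```bash
python3 - <<'E'
from h import *
s=arm.read_state();print(s['position'],s['gripper_width'],R.from_quat(s['ee_rot']).as_matrix().round(3),s['joints'].round(2),s['contact_force'])
cv2.imwrite("pics/w1.png",arm.get_image("wrist"))
E
```

```text
[438.37803826 303.96767468 230.87109988] 29.736156169572624 [[-0.255 -0.967 -0.001]
 [-0.967  0.255 -0.001]
 [ 0.001  0.001 -1.   ]] [ 0.91  0.23 -0.22 -0.   -1.13 -1.17] [ 1.17708882 -0.04241683  0.39103002]
```

View pics/w1.png

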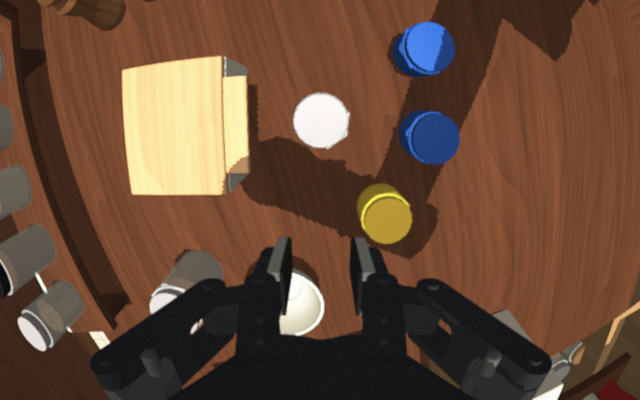

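The view is square to the caddy and the jar is centred at (321,121). The outer knuckles are wide, so I keep the TCP at about 22 mm, which passes them above the lid, and push slightly away from the lip.

drive_tool --pt "0.3 0 0 45 0" --pt "0.3 0 0 90 0" --pt "0.3 0 0 130 0" --pt "0.3 0 0 165 0" --pt "0.3 0 0 190 0" --pt "0.3 0 0 203 0" --pt "0.3 0 0 208 0" --pt "0.3 0 0 208 0"

```text
clock: 2.15
position: [438.3, 304.3, 22.8]
ee_rot: [-0.611, 0.792, -0.0, -0.001]
contact_force: [-0.1, -0.0, -0.3]
gripper_width: 29.7
grasp_force: 0.0
```

drive_tool --pt "0.3 8 0 0 0" --pt "0.3 15 0 0 0" --pt "0.3 20 0 0 0" --pt "0.3 25 0 0 0" --pt "0.3 31 1 0 0" --pt "0.3 37 2 0 0" --pt "0.3 43 3 0 0" --pt "0.3 50 4 0 0" --pt "0.3 57 5 0 0" --pt "0.3 64 6 0 0" --pt "0.3 70 7 0 0" --pt "0.3 70 7 0 0"

```text
clock: 3.35
position: [412.8, 236.9, 23.0]
ee_rot: [-0.61, 0.792, -0.0, -0.001]
contact_force: [-0.8, 1.0, 0.5]
gripper_width: 30.0
grasp_force: 0.0
```

```bash
python3 - <<'E'
from h import *
cv2.imwrite("pics/w2.png",arm.get_image("wrist"))
E
```

```text
(no output)
```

View pics/w2.png

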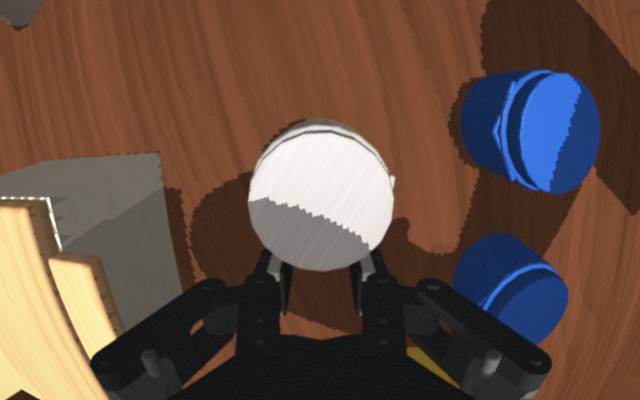

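The jar is nested upright between the fingers at (321,195). I continue the push.

drive_tool --pt "0.3 5 1 0 0" --pt "0.3 12 2 0 0" --pt "0.3 19 3 0 0" --pt "0.3 26 3 0 0" --pt "0.3 33 4 0 0" --pt "0.3 40 4 0 0" --pt "0.3 47 5 0 0" --pt "0.3 54 5 0 0" --pt "0.3 61 5 0 0" --pt "0.3 68 5 0 0" --pt "0.3 73 5 0 0" --pt "0.3 76 5 0 0"

```text
clock: 4.6
position: [389.6, 165.8, 23.4]
ee_rot: [-0.61, 0.792, 0.0, 0.0]
contact_force: [0.7, 1.5, -1.2]
gripper_width: 29.9
grasp_force: 0.5
```

drive_tool --pt "0.3 0 0 0 0" --pt "0.3 -8 0 0 0" --pt "0.3 -20 0 0 0" --pt "0.3 -20 0 0 0"

```text
clock: 5.0
position: [396.0, 187.9, 23.5]
ee_rot: [-0.611, 0.792, -0.0, 0.001]
contact_force: [-1.0, -0.1, -0.7]
gripper_width: 29.9
grasp_force: 0.0
```

```bash
python3 - <<'E'
from h import *
s=arm.read_state();print(s['position'],s['contact_force'])
cv2.imwrite("pics/w3.png",arm.get_image("wrist"))
im=arm.get_image("top");cv2.imwrite("pics/t3.png",im)
E
```

```text
[396.02939733 187.86549279  23.51001138] [-1.00930137 -0.07137168 -0.72456514]
```

View pics/w3.png

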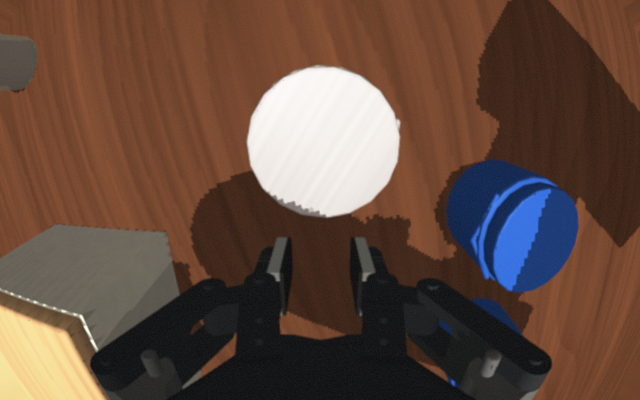

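The jar stands upright at about caddy y -125 mm, well clear. I lift straight up, then turn, shut the fingers and go before the lip.

drive_tool --pt "0.3 -3 0 -40 0" --pt "0.3 -3 0 -90 0" --pt "0.3 -3 0 -140 0" --pt "0.3 -3 0 -180 0" --pt "1 -3 0 -180 0"

```text
clock: 5.6
position: [398.1, 190.6, 209.1]
ee_rot: [-0.611, 0.792, 0.0, 0.007]
contact_force: [0.4, 0.2, -0.8]
gripper_width: 16.6
grasp_force: 0.0
```

drive_tool --pt "1 -62 -43 0 -90" --pt "1 -62 -43 0 -90" --pt "1 -62 -43 0 -90" --pt "1 -62 -43 0 -90" --pt "1 -62 -43 0 -90" --pt "1 -62 -43 0 -90" --pt "1 -62 -43 0 -90" --pt "1 -62 -43 0 -90" --pt "1 -62 -43 0 -90" --pt "1 -62 -43 0 -90" --pt "1 -62 -43 0 -90" --pt "1 -62 -43 0 -90"

```text
clock: 6.8
position: [452.3, 237.1, 202.2]
ee_rot: [0.992, -0.129, -0.001, 0.001]
contact_force: [0.3, 0.3, 0.3]
gripper_width: -0.1
grasp_force: 0.0
```

```bash
python3 - <<'E'
from h import *
s=arm.read_state();M=R.from_quat(s['ee_rot']).as_matrix();p=s['position'];print(p,M.round(3),s['contact_force'],s['gripper_width'])
c=arm.camera_params("wrist");im=arm.get_image("wrist")
f=200/np.tan(np.radians(c['fov_y']/2));T=c['tool_from_camera']
k=cv2.inRange(cv2.cvtColor(im,cv2.COLOR_BGR2HSV),(12,60,130),(32,190,255))
cs=max(cv2.findContours(k,0,cv2.CHAIN_APPROX_NONE)[0],key=cv2.contourArea)
def w(q,z):
    d=np.array([q[0]-c['cx'],q[1]-c['cy']]);r=np.hypot(*d);t=r/f
    v=M@T[:3,:3]@np.r_[d/r*np.sin(t),np.cos(t)];o=p+M@T[:3,3];return o+v*(z-o[2])/v[2]
for q in cv2.approxPolyDP(cs,4,True)[:,0]: print(q,w(q,98.5).round(1),w(q,102).round(1),(M.T@(w(q,98.5)-p)).round(1))
cv2.imwrite("pics/w4.png",im)
E
```

```text
[452.27260853 237.05852421 202.20327912] [[ 0.967 -0.255 -0.002]
 [-0.255 -0.967 -0.001]
 [-0.001  0.002 -1.   ]] [0.30002382 0.27785742 0.27795787] -0.11264818953178947
[234   0] [628.2 263.   98.5] [626.7 262.4 102. ] [163.6 -70.2 103.3]
[234 125] [526.1 290.2  98.5] [526.1 289.2 102. ] [ 58.  -70.4 103.5]
[260 124] [520.6 269.2  98.5] [520.7 268.4 102. ] [ 58.  -48.7 103.5]
[261 150] [500.  274.5  98.5] [500.4 273.7 102. ] [ 36.8 -48.6 103.6]
[371 152] [475.5 188.5  98.5] [476.2 188.9 102. ] [ 35.   40.8 103.7]
[372 127] [495.2 183.1  98.5] [495.6 183.6 102. ] [ 55.4  41.1 103.7]
[397 125] [492.1 162.6  98.5] [492.5 163.3 102. ] [ 57.7  61.7 103.7]
[398   0] [593.6 135.2  98.5] [592.6 136.3 102. ] [162.8  62.2 103.6]
```

View pics/w4.png

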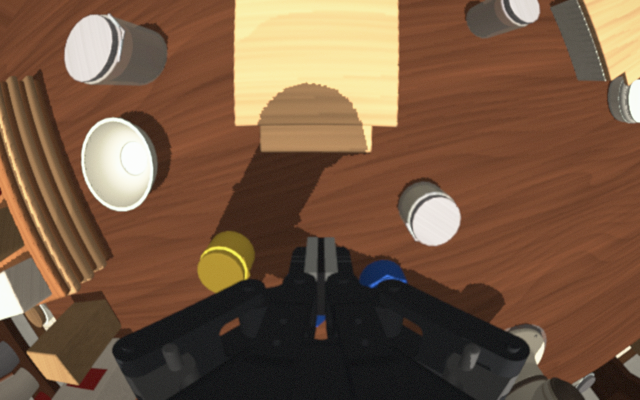

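Aligned: the lip's front edge is 36 mm ahead of the TCP, its middle at tool y -4. I descend to z≈76 and close up to the lip.

drive_tool --pt "1 0 -4 45 0" --pt "1 0 -4 85 0" --pt "1 0 -4 115 0" --pt "1 0 -4 126 0" --pt "1 0 -4 126 0" --pt "1 10 -4 126 0" --pt "1 18 -4 126 0" --pt "1 22 -4 126 0" --pt "1 22 -4 126 0"

```text
clock: 7.75
position: [476.4, 235.9, 78.2]
ee_rot: [0.992, -0.129, 0.001, -0.001]
contact_force: [-1.3, -0.3, -0.1]
gripper_width: -0.0
grasp_force: 0.0
```

drive_tool --pt "1 2 0 0 0" --pt "1 4 0 0 0" --pt "1 4 0 0 0" --pt "1 4 0 0 0"

```text
clock: 8.15
position: [477.6, 234.9, 77.6]
ee_rot: [0.992, -0.129, -0.001, 0.0]
contact_force: [-6.3, 2.8, 3.6]
gripper_width: -0.1
grasp_force: 3.2
```

About 6 N of contact on the lip's edge. I raise the tip to see whether it carries the lip.

drive_tool --pt "1 0.5 0 -2 0" --pt "1 1 0 -4 0" --pt "1 1 0 -6 0" --pt "1 1 0 -8 0" --pt "1 1 0 -8 0"

```text
clock: 8.65
position: [477.9, 234.8, 84.8]
ee_rot: [0.992, -0.129, -0.002, 0.0]
contact_force: [-6.0, 5.1, -1.2]
gripper_width: -0.3
grasp_force: 3.4
```

```bash
python3 - <<'E'
from h import *
s=arm.read_state();print(s['position'],s['contact_force'])
im=arm.get_image("wrist");cv2.imwrite("pics/w5.png",im[:330,150:490])
E
```

```text
[477.94744833 234.75766155  84.81055666] [-5.98923361  5.09027003 -1.2483229 ]
```

View pics/w5.png

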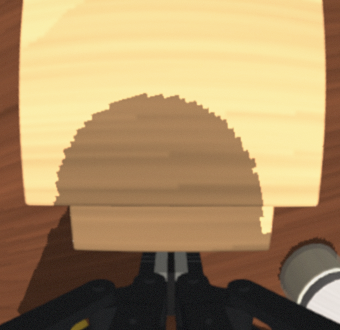

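drive_tool --pt "1 0.5 0 -2 0" --pt "1 1 0 -4 0" --pt "1 1 0 -6 0" --pt "1 1 0 -8 0" --pt "1 1 0 -8 0"

```text
clock: 9.2
position: [478.7, 234.5, 92.8]
ee_rot: [0.992, -0.129, -0.002, 0.0]
contact_force: [-6.8, 4.4, 0.6]
gripper_width: -0.5
grasp_force: 3.8
```

```bash
python3 - <<'E'
from h import *
s=arm.read_state();print(s['position'],s['contact_force'])
a=cv2.imread("pics/w5.png").astype(int)
im=arm.get_image("wrist");cv2.imwrite("pics/w6.png",im[:330,150:490])
for n in(a,im[:330,150:490].astype(int)):
    k=cv2.inRange(cv2.cvtColor(n.astype(np.uint8),cv2.COLOR_BGR2HSV),(12,60,90),(32,190,255))
    r=np.where(k[228])[0]; r2=np.where(k[190])[0]; print("lip",r.min(),r.max(),"lid",r2.min(),r2.max(),"front row",np.where(k[:,100])[0].max(),"board row",np.where(k[:,50])[0].max())
E
```

```text
[478.6844     234.53579796  92.77592347] [-6.76011463  4.43905443  0.64382866]
lip 71 272 lid 23 320 front row 250 board row 205
lip 71 271 lid 25 318 front row 250 board row 203
```

The lip keeps its apparent size while the camera rises, so the lid is moving up with the finger. I follow the arc with a slight forward bias.

drive_tool --pt "1 1.5 0 -4 0" --pt "1 3 0 -9 0" --pt "1 5 0 -15 0" --pt "1 7.5 0 -21 0" --pt "1 10 0 -27 0" --pt "1 13 0 -33 0" --pt "1 16.5 0 -39 0" --pt "1 20 0 -45 0" --pt "1 20 0 -45 0"

```text
clock: 10.15
position: [493.4, 230.4, 139.0]
ee_rot: [0.992, -0.129, -0.006, 0.001]
contact_force: [-26.7, 11.0, 14.8]
gripper_width: 0.0
grasp_force: 14.2
```

```bash
python3 - <<'E'
from h import *
s=arm.read_state();print(s['position'],s['contact_force'])
a=arm.get_image("wrist")[:330,150:490];b=arm.get_image("scene")[150:270,320:480]
cv2.imwrite("pics/w7.png",np.hstack([a,cv2.resize(b,(440,330))]))
E
```

```text
[493.43893921 230.38437308 138.95042559] [-26.73443292  11.03985776  14.78773991]
```

View pics/w7.png

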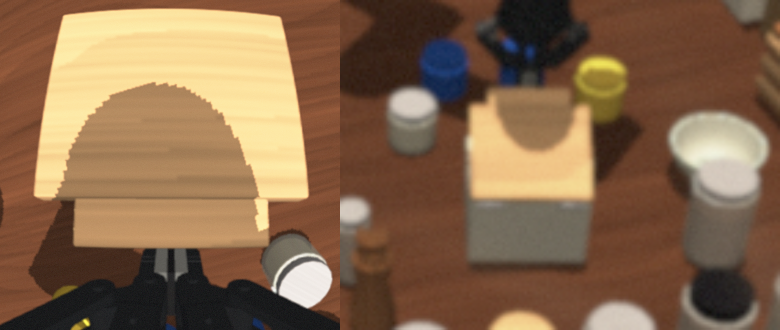

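The lid is up about 0.48 rad, stuck by friction to the fingertip, and the force of 29 N comes from my forward bias. I follow the pure arc with less bias.

drive_tool --pt "1 1 0 -7 0" --pt "1 5 0 -14 0" --pt "1 9.5 0 -20 0" --pt "1 14.5 0 -26 0" --pt "1 20 0 -32 0" --pt "1 20 0 -32 0"

```text
clock: 10.85
position: [520.5, 224.3, 171.3]
ee_rot: [0.992, -0.129, 0.001, -0.001]
contact_force: [-1.2, 0.2, 1.3]
gripper_width: -0.2
grasp_force: 0.7
```

Force is low again and the lid is at about 0.84 rad. I continue to near upright.

drive_tool --pt "1 6 0 -5 0" --pt "1 12 0 -9 0" --pt "1 19 0 -13 0" --pt "1 26 0 -16 0" --pt "1 33 0 -18 0" --pt "1 40 0 -19 0" --pt "1 47 0 -20 0" --pt "1 54 0 -20 0" --pt "1 54 0 -20 0"

```text
clock: 11.75
position: [572.8, 209.9, 189.9]
ee_rot: [0.992, -0.129, 0.0, 0.0]
contact_force: [-0.5, 0.2, -0.7]
gripper_width: -0.1
grasp_force: 0.0
```

```bash
python3 - <<'E'
from h import *
s=arm.read_state();print(s['position'],s['contact_force'])
a=arm.get_image("wrist")[:330,150:490];b=arm.get_image("scene")[130:270,320:480]
cv2.imwrite("pics/w8.png",np.hstack([a,cv2.resize(b,(377,330))]))
E
```

```text
[572.76076709 209.93740268 189.93111149] [-0.53510192  0.19774841 -0.66518701]
```

View pics/w8.png

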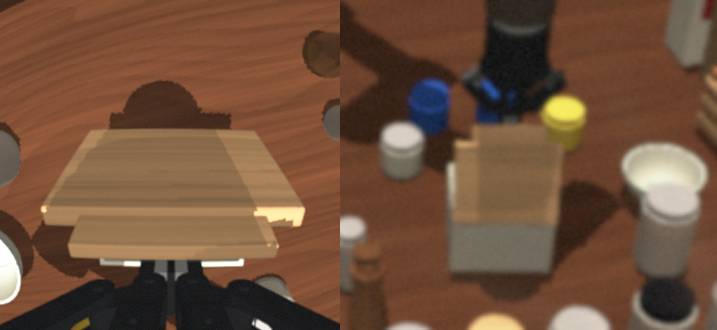

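The lid stands at about 1.32 rad, leaning on the finger. I push it past upright.

drive_tool --pt "1 8 0 0 0" --pt "1 15 0 0 0" --pt "1 22 0 0 0" --pt "1 29 0 0 0" --pt "1 36 0 0 0" --pt "1 43 0 0 0" --pt "1 49 0 0 0" --pt "1 54 0 0 0" --pt "1 54 0 0 0"

```text
clock: 12.75
position: [624.7, 196.2, 190.1]
ee_rot: [0.992, -0.129, -0.0, 0.0]
contact_force: [0.0, 0.0, -0.6]
gripper_width: -0.2
grasp_force: 0.0
```

drive_tool --pt "1 -20 0 0 0" --pt "1 -60 0 -10 0" --pt "1 -100 0 -30 0" --pt "1 -140 0 -50 0" --pt "1 -170 0 -60 0" --pt "1 -170 0 -60 0" --pt "1 -170 0 -60 0"

```text
clock: 13.45
position: [459.3, 240.2, 251.1]
ee_rot: [0.992, -0.128, 0.001, -0.001]
contact_force: [-0.2, -0.5, -0.3]
gripper_width: -0.2
grasp_force: 0.0
```

```bash
python3 - <<'E'
from h import *
s=arm.read_state();print(s['position'],s['contact_force'])
t=arm.get_image("top");a=t[120:285,170:440];b=arm.get_image("scene")[130:290,300:490]
cv2.imwrite("pics/f.png",np.hstack([cv2.resize(a,(432,264)),cv2.resize(b,(314,264))]))
E
```

```text
[459.30832957 240.19258274 251.08119536] [-0.21421485 -0.53349911 -0.32812047]
```

View pics/f.png

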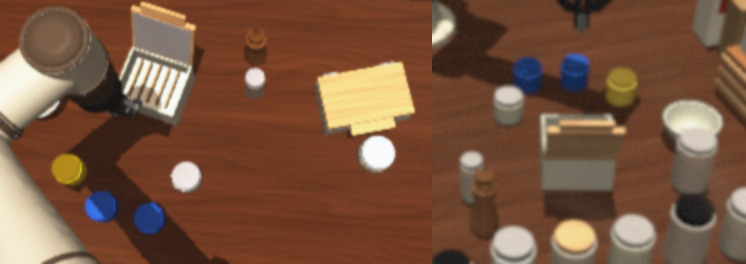

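The lid rests open past upright, the jar stands at about (286,231) in the top view, and everything else is in place. I do a numeric check of the jar and hand in if it is clear.

```bash
python3 - <<'E'
from h import *
q=onz("top",(286.2,230.6),58)[:2]-[563,211]
y=q@[.255,.967];print("jar caddy x,y",q@[.967,-.255],y)
if y<-102: print(arm.job_done())
E
```

```text
jar caddy x,y -158.23677432988367 -128.07082533160022
the job is handed in; nothing more can be done
None
```

The jar was pushed upright to the right, about 128 mm off the caddy's centre line and clear of its front. The lid rests open past upright by itself and the tin is still shut. I saw nothing else moved, and handed the job in at about 13.5 s. The tool only points straight down, so the lid's first lift was by friction on the lip's front edge rather than from under it, with one brief peak of about 33 N on the lip.

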